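# Clear the packing lane and set its guides to the biscuit

### The arm

A 7-joint arm with a two-finger parallel gripper is mounted at the origin on a cart in front of the work surface, level with it; the furniture and walls round the work are solid. World frame = base frame: x ahead of the robot, y to its left, z up, the work surface at z = 0. Lengths are in m, angles in rad, forces in N, time in s.
With the tool pointing down it reaches from about 0.425 to 0.95 m from the base axis. Payload 4.7 kg.
Tool frame: the origin (TCP) lies midway between the tips of the shut fingers; the grasp point (between the pads) lies 19 mm behind it; y points along the fingers, x is the direction in which the jaws open and shut, and the axes are right-handed (so a half turn about y gives the same grasp; the last joint's range is limited). The gripper opens to 85 mm and grips with 20 to 120 N. Pads are 22 mm wide; open, the fingers measure 114 mm over their backs; the gripper's body (76 mm by 85 mm) begins 54 mm behind the grasp point. The pads swing forward as they close: fully open they stand 13 mm farther back than shut.
Start: joints at [-1.222, 0.469, -0.049, 1.532, 0.024, 1.141, -0.082], TCP at [0.249, 0.627, 0.231] pointing down, gripper open.
Joint ranges: [-2.59, 2.59], [-0.33, 1.99], [-1.39, 1.29], [0.1, 2.45], [-1.04, 4.18], [0.21, 1.99], [-2.66, 2.66]. Speed limits (rad/s): [2.57, 2.57, 3.14, 3.14, 3.14, 3.14, 3.14].

### API

Orientations are given as a rotation vector (axis times angle).
In Python, from plant import ctrl gives the robot as it stands.
- The arm moves only by the shell command python3 -m jog 'ROWS' [FORCE]. ROWS is JSON, a list of rows, each a list of 5 numbers: the shift along the tool's x, y, z in mm, then the turn about the tool's y in rad, then the finger opening in mm, from 0 to 85.4. A call has exactly 5 rows; each row is the pose to reach, as a shift and turn from the pose commanded when the call began, along the tool's axes at that moment; what a row does not reach only later rows make up. A row lasts 1/10 s, in which the tool goes at most 50 mm and 8.59 degrees, less where a joint would pass 70% of its speed; a pose out of reach is approached as far as the arm can. A call with a gripper value outside its range is refused whole. The fingers move at their own pace and stop on an object; FORCE is the grip in N (left out, the last holds). Time passes only in rows, so rows that repeat a pose let the fingers close, or fill a call up. It gives the time, the measured TCP pose, the force and the opening at its end, in the units of the state.
- ctrl.get_state(): the state, without advancing time (a new reading comes with each control period).
- ctrl.snapshot(name): name is "side" or "top" or "wrist"; returns a dict with "img" (420x560x3 uint8, blue, green, red), "depth" (420x560 float32, m along the optical axis (not along the pixel's ray), 0 where there is no reading), "fovy" (degrees; the focal length in pixels is half the picture's height over the tangent of half this angle, whatever the lens; pixels are square), "cx", "cy" (the principal point, pixels), "rvec" (rotation vector, rad) and "tvec" (3), from world to camera coordinates, as OpenCV has them; the wrist camera has in their place "mount" (4x4, takes a point from camera to tool coordinates, whose origin is the TCP and whose axes are the tool frame's). Camera axes: x right, y down, z forward; pixel columns grow to the right and rows downward; lengths in m; the calibration is good to about 2 mm. A picture is of the moment at which its call begins: read the wrist's pose just before it.
- ctrl.job_done(): hands the job in, once; it reports no verdict.
The state is a dict: "t": time; "joints": joint angles; "qd": joint speeds; "joint_efforts": joint torques, N m; "eef_pos": TCP position; "tcp_rot": TCP orientation; "force": force on the tool from outside, world axes, zero at the start; "moment": the same for the moment, N m; "width": finger opening in m.
Only numpy, scipy, OpenCV 4.12 (cv2) and the standard library are available. Lean on these libraries where they do the work, as an engineer would, in place of code of your own. Each camera call takes 0.05 s, during which the arm holds its last target. There are 200 camera calls.

### The job

A biscuit has run in under the clear guard of the little packing lane, whose side guides stand too wide for it. With the red-handled drag hook, not with the gripper, draw the biscuit back out so that it lies wholly on the green mark in front of the guard, and lay the hook down flat on the table again. Then turn the turnbuckle sleeve above the guard by its bars (bar tops away from the green mark, in towards the housing) until both guides have drawn in and lightly hold the biscuit between them: touching on both sides, facings only slightly sprung back, never crushed. Leave the other things on the table where they are.

Things in the scene. Friction and masses are not known exactly. Their poses are not given: they have to be found in the camera images.
- lane: Fixed packing lane on the table. Origin: table height, under the middle of the guard's front edge; x points in under the guard, y to the lane's left, z up. Grey bed 10 mm thick: x -95 to +155 mm, y +-75 mm. White housing at its far end: x 108 to 154, y +-55 mm, 114 mm high, with two push buttons on it up to 127 mm.
- guard_edge (a point): Middle of the guard's front edge, lower side: x 0, y 0, z 67 mm in the lane's frame. The guard is a clear plate in a yellow frame, x 0 to 108, y +-47 mm, 67 to 74 mm above the table, fixed to the housing behind. Below it the lane is 57 mm high, open to the front (-x), the guides walling its sides up to 27 mm.
- lane_mark (a point): Middle of the green mark on the bed, top surface (10 mm above the table), at x -47.5 mm, y 0 in the lane's frame; same axes as the lane. The mark is 75 mm long (x) and 46 mm wide (y).
- face_left (a point): Point on the inner surface of the left guide's white facing, abreast of the mark. Each guide is a rail along x (-90 to +100 mm, 27 mm high) with such a sprung facing (z 11 to 26 mm) and, outside the guard at x 50 mm, a dark post 16 x 10 mm, 135 mm high. Width between the facings = 72 mm - 4.4 mm per rad of the sleeve.
- sleeve_centre (a point): Centre of the brass turnbuckle sleeve (22 mm thick, 70 long, along y): x 50, y 0, z 124 mm in the lane's frame. Four 8 mm steel bars, 90 degrees apart, stand out of its 30 mm hub at y 0, round ends 46 mm from the axis. Steel cheeks beside the hub (y +-20 to 24 mm) reach up to 140 mm and back to the housing. This frame turns with it, z along one bar.
- sleeve (a joint): Angle of the sleeve in rad, about the lane's +y: the top bar moves to the lane's +x (to the housing) as it grows; at 0 one bar points straight up. Opposite coarse threads draw each guide in by 2.2 mm per rad (out again as it falls). Range -0.2 to 6.8; starts between 0 and 1.8. It stays where it is left; about 0.1 N m turns it.
- facing_left (a joint): How far the left facing (+y side) is sprung back into its guide, in m: 0 free, 0.004 fully back; 2.5 N per mm.
- facing_right (a joint): The same for the right facing (-y side).
- biscuit_centre (a point): Centre of the loose round biscuit under the guard: 49 to 52 mm across depending on the direction, 11 mm thick, lying flat on the bed, 16 g.
- hook_grip (a point): Drag hook, standing on the table: centre of its red block handle, 86 long (x), 20 wide (y), 34 mm tall (z), underside 17 mm below this point. x points along the rod to the foot, z up. The 6 mm rod runs forward, its centre line 8 mm above this point, to the turned-down foot 175 mm ahead. 110 g; it balances about 14 mm ahead of this point.
- hook_foot (a point): Middle of the lower edge of the hook's foot, a flat steel plate 30 mm wide (y), 16 mm tall and 4 mm thick (x), at 175 mm ahead of the handle's centre and level with the handle's underside.
- biscuit: The same biscuit; this point is the middle of its underside.
- timer: Bystander, to be left alone: white and red wind-up kitchen timer, 64 mm round, 37 mm tall. Origin: middle of its underside.
- counter: Bystander, to be left alone: grey hand tally counter, 26 x 50 x 56 mm. Origin: middle of its underside.
- stamp: Bystander, to be left alone: small stamp with brown turned handle, 26 x 42 x 78 mm. Origin: middle of its underside.
- loose_packet: Bystander, to be left alone: clear packet of biscuits, 88 x 135 x 13 mm. Origin: middle of its underside.
- marker: Bystander, to be left alone: black and white marker pen, 135 mm long. Origin: middle of its underside.
- spare_biscuit: Bystander, to be left alone: a spare biscuit lying on the table, 53 x 55 x 11 mm. Origin: middle of its underside.

How it is judged:
On the way:
1. the biscuit has been drawn out from under the guard, onto the green mark (x of biscuit_centre in the frame of lane_mark below 0.0145 m and height (world z) of biscuit_centre below 0.02 m), for 0.1 s.
At the end, for the whole second after the job is handed in: Biscuit flat on the bed within the mark's length (centre within 14.5 mm of its middle along the lane, 4 mm across), both facings sprung back by 0.15 to 2.5 mm; hook laid on the table (handle centre below 21 mm, foot below 20 mm); sleeve at rest (x of biscuit_centre in the frame of lane_mark between -0.0145 and 0.0145 m and y of biscuit_centre in the frame of lane_mark between -0.004 and 0.004 m and angle between biscuit_centre's own z axis and vertical below 0.08 rad and height (world z) of biscuit_centre below 0.019 m and value of joint facing_left between 0.00015 and 0.0025 m and value of joint facing_right between 0.00015 and 0.0025 m and height (world z) of hook_grip below 0.021 m and height (world z) of hook_foot below 0.02 m and velocity of joint sleeve between -0.05 and 0.05 rad/s); the robot touches nothing.
It fails at once if the biscuit is crushed or a facing pushed nearly right back (over 3.6 mm) (value of joint any of facing_left, facing_right above 0.0036 m).
It fails at once if the gripper handles the biscuit itself (contact force between the fingers and biscuit above 0.5 N).
It fails at once if one of the other things on the table is moved by more than 30 mm (distance of any of timer, counter, stamp, loose_packet, marker, spare_biscuit from where it was at the start of the episode above 0.03 m).
It also fails if it takes over 72 s, if anything falls off the work surface, if the arm or the gripper's body presses on something with over 40 N, if the wrist force passes 120 N, or if a joint passes its speed limit or range.

## Working session

There is one attempt and no reset: what is moved stays moved. The work goes in short steps, Python scripts to look and compute and a shell command to move; the robot and the scene stay as the last step left them, time stands still between calls to the robot, and variables do not carry over. Pictures are saved under pics/ and viewed, about 8 in all and at most 12, crops included, and the job is handed in when it is done.

```bash
ls; mkdir -p pics; cat > h.py <<'E'
import numpy as np, cv2
from scipy.spatial.transform import Rotation as R
from plant import ctrl
def snap(n):
    s=ctrl.get_state(); d=ctrl.snapshot(n)
    f=210/np.tan(np.radians(d["fovy"])/2); d["f"]=f
    if n=="wrist":
        T=np.eye(4);T[:3,:3]=R.from_rotvec(s["tcp_rot"]).as_matrix();T[:3,3]=s["eef_pos"]
        M=T@np.array(d["mount"])
    else:
        Rm=R.from_rotvec(np.ravel(d["rvec"])).as_matrix();M=np.eye(4);M[:3,:3]=Rm.T;M[:3,3]=-Rm.T@np.ravel(d["tvec"])
    d["M"]=M; return d
def cloud(d):
    v,u=np.mgrid[0:420,0:560];z=d["depth"]
    P=np.stack([(u-d["cx"])/d["f"]*z,(v-d["cy"])/d["f"]*z,z],-1)@d["M"][:3,:3].T+d["M"][:3,3]
    P[z==0]=np.nan; return P
def plane(d,u,v,h):
    r=d["M"][:3,:3]@np.array([(u-d["cx"])/d["f"],(v-d["cy"])/d["f"],1]);o=d["M"][:3,3]
    return o+r*(h-o[2])/r[2]
def proj(d,p):
    q=np.linalg.inv(d["M"])@np.append(p,1);return q[:2]/q[2]*d["f"]+[d["cx"],d["cy"]]
def to_tool(p):
    s=ctrl.get_state();return R.from_rotvec(s["tcp_rot"]).inv().apply(np.array(p)-s["eef_pos"])*1000
E
python3 - <<'E'
from h import *
import pickle
for n in ("top","side"):
    d=snap(n);cv2.imwrite(f"pics/{n}0.png",d["img"]);pickle.dump(d,open(f"{n}0.pkl","wb"));print(n,d["f"],d["M"].round(3).tolist())
s=ctrl.get_state();print(s);print(R.from_rotvec(s["tcp_rot"]).as_matrix().round(3))
E
```

```text
pics
top 403.061104244713 [[0.013, -0.991, 0.135, 0.433], [-1.0, -0.016, -0.018, -0.143], [0.02, -0.135, -0.991, 1.055], [0.0, 0.0, 0.0, 1.0]]
side 379.59209324728005 [[-0.999, -0.035, 0.04, 0.524], [-0.051, 0.404, -0.913, 0.632], [0.016, -0.914, -0.405, 0.436], [0.0, 0.0, 0.0, 1.0]]
{'t': 0.1, 'joints': array([-1.22188416,  0.46935522, -0.04862131,  1.53356797,  0.02408597,
        1.14097886, -0.08229408]), 'qd': array([-0.00032375, -0.00160226,  0.00120265, -0.00069603,  0.00082258,
       -0.00150337,  0.00092708]), 'joint_efforts': array([ 1.20872937e-04, -5.11517215e+01, -4.71307954e-02, -2.38391912e+01,
        1.07703815e-02,  4.30546628e-03,  2.92880907e-05]), 'eef_pos': array([0.24877688, 0.62692758, 0.23037293]), 'tcp_rot': array([-1.3655809 , -0.92556173,  0.9278832 ]), 'force': array([-0.26837511, -0.40641765,  0.04244884]), 'moment': array([ 0.00195153, -0.04704652,  0.0317503 ]), 'width': 0.08527728077897018}
[[ 0.369 -0.001 -0.929]
 [ 0.929 -0.002  0.369]
 [-0.002 -1.    -0.   ]]
```

View both.

View pics/top0.png

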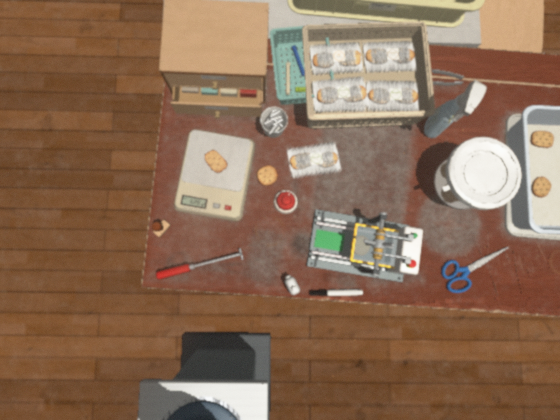

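View pics/side0.png

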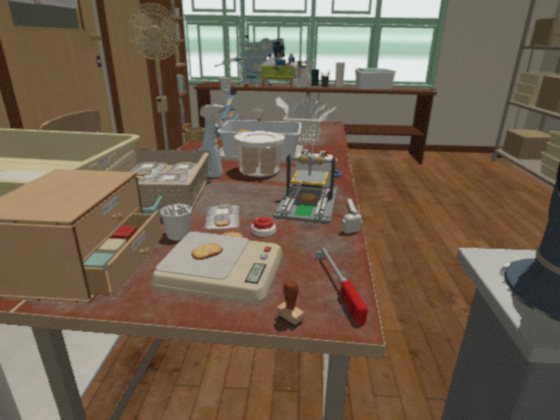

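```bash
python3 - <<'E'
from h import *
import pickle
d=pickle.load(open("top0.pkl","rb"));im=d["img"];hsv=cv2.cvtColor(im,cv2.COLOR_BGR2HSV)
H,S,V=[hsv[...,i].astype(int) for i in range(3)];P=cloud(d)
def comp(m,box):
    u0,v0,u1,v1=box;mm=np.zeros(m.shape,np.uint8);mm[v0:v1,u0:u1]=m[v0:v1,u0:u1]
    n,l,st,c=cv2.connectedComponentsWithStats(mm);k=1+np.argmax(st[1:,4]);return (l==k)
g=comp((H>40)&(H<85)&(S>120)&(V>60),(305,200,360,260))
def rep(m,h,n):
    p=np.argwhere(m)[:,::-1].astype(np.float32);(c,wh,a)=cv2.minAreaRect(p);b=cv2.boxPoints((c,wh,a))
    print(n,m.sum(),np.round(c,1),np.round(wh,1),round(a,1),"plane",plane(d,*p.mean(0),h).round(4),"depth",np.nanmedian(P[m],0).round(4));
    print("  corners",[plane(d,*q,h)[:2].round(4).tolist() for q in b])
rep(g,.01,"green")
red=((H<8)|(H>172))&(S>190)&(V>110)
rep(comp(red,(150,255,195,285)),.034,"handle")
rep(comp(red,(395,255,425,275)),.12,"redbtn")
rep(comp((H>40)&(H<85)&(S>100)&(V>60),(395,225,425,250)),.12,"greenbtn")
yel=(H>18)&(H<32)&(S>150)&(V>110)
rep(comp(yel,(345,215,395,275)),.074,"guard")
print("foot",plane(d,241,252,.016),plane(d,241,259,.016))
c=im[190:290,290:440];c=cv2.resize(c,None,fx=5,fy=5,interpolation=cv2.INTER_CUBIC);cv2.imwrite("pics/lane.png",c)
E
```

```text
green 163 [328.2 239.6] [24. 14.] 9.5 plane [ 0.5104 -0.3094  0.01  ] depth [ 0.512  -0.3083  0.0107]
  corners [[0.495, -0.2779], [0.531, -0.2839], [0.5216, -0.3458], [0.4857, -0.3394]]
handle 42 [162.2 273.4] [ 5.4 10.7] 63.4 plane [0.4158 0.1091 0.034 ] depth [0.4171 0.1099 0.0342]
  corners [[0.4161, 0.1225], [0.4283, 0.0993], [0.4165, 0.0928], [0.4044, 0.116]]Traceback (most recent call last):
  File "<stdin>", line 16, in <module>
  File "<stdin>", line 7, in comp
    return _wrapfunc(a, 'argmax', axis=axis, out=out, **kwds)
    return bound(*args, **kwds)
ValueError: attempt to get argmax of an empty sequence
```

```bash
python3 - <<'E'
from h import *
import pickle
d=pickle.load(open("top0.pkl","rb"));im=d["img"];hsv=cv2.cvtColor(im,cv2.COLOR_BGR2HSV)
H,S,V=[hsv[...,i].astype(int) for i in range(3)];P=cloud(d)
def rep(m,h,n,box):
    u0,v0,u1,v1=box;mm=np.zeros(m.shape,bool);mm[v0:v1,u0:u1]=m[v0:v1,u0:u1];m=mm
    if m.sum()<3: print(n,m.sum());return
    p=np.argwhere(m)[:,::-1].astype(np.float32);c,wh,a=cv2.minAreaRect(p);b=cv2.boxPoints((c,wh,a))
    print(n,m.sum(),np.round(c,1),np.round(wh,1),round(a,1),"plane",plane(d,*c,h).round(4),"depth",np.nanmedian(P[m],0).round(4));
    print("  corners",[plane(d,*q,h)[:2].round(4).tolist() for q in b])
red=((H<6)|(H>174))&(S>150)&(V>90)
hgt=P[...,2]
rep(red&(hgt>.022),.034,"handle",(150,255,200,285))
rep(red&(hgt>.1),.127,"redbtn",(395,250,425,280))
rep((H>40)&(H<90)&(S>80)&(hgt>.1),.127,"greenbtn",(395,220,425,250))
rep((V>170)&(S<40)&(hgt>.1),.114,"housing",(390,215,430,280))
rep((H>18)&(H<32)&(S>130)&(V>100)&(hgt>.05),.074,"guard",(345,215,395,275))
rep((hgt>.01)&(hgt<.045)&~red,.022,"rod",(185,245,250,275))
c=cv2.resize(im[195:285,295:435],None,fx=5,fy=5,interpolation=cv2.INTER_CUBIC);cv2.imwrite("pics/lane.png",c)
E
```

```text
handle 246 [172.2 271.5] [ 7.6 33.1] 74.5 plane [0.4213 0.083  0.034 ] depth [0.4204 0.0837 0.0339]
  corners [[0.4189, 0.1251], [0.4419, 0.0467], [0.4238, 0.0409], [0.4009, 0.1191]]
redbtn 20 [412.3 264. ] [4.  5.6] 36.9 plane [ 0.4467 -0.4865  0.127 ] depth [ 0.4465 -0.4845  0.1307]
  corners [[0.4442, -0.4788], [0.4546, -0.487], [0.4492, -0.4942], [0.4388, -0.486]]
greenbtn 7 [415. 235.] [2. 2.] 0.0 plane [ 0.5136 -0.4952  0.127 ] depth [ 0.5136 -0.4953  0.1263]
  corners [[0.5112, -0.4927], [0.5159, -0.4929], [0.5159, -0.4976], [0.5113, -0.4974]]
housing 749 [404.4 249.5] [31.9 46.3] 6.9 plane [ 0.4802 -0.4739  0.114 ] depth [ 0.4815 -0.4875  0.1142]
  corners [[0.4308, -0.4288], [0.5384, -0.4448], [0.5305, -0.5198], [0.4229, -0.5026]]
guard 208 [373.  245.4] [42.6 38.3] 9.5 plane [ 0.4911 -0.4111  0.074 ] depth [ 0.484  -0.3819  0.0745]
  corners [[0.453, -0.3514], [0.5455, -0.3681], [0.5298, -0.4715], [0.4375, -0.4534]]
rod 176 [212.9 260.5] [10.6 59.6] 76.9 plane [ 0.4501 -0.0159  0.022 ] depth [ 0.4487 -0.0169  0.0278]
  corners [[0.4451, 0.0603], [0.4813, -0.0857], [0.4551, -0.0925], [0.4192, 0.0532]]
```

View pics/lane.png

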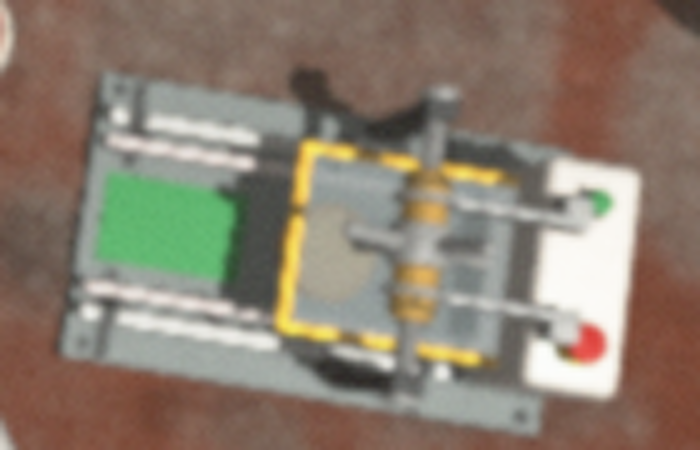

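```bash
J="python3 -m jog"; $J '[[-38,0,-31,0,85],[-76,0,-62,0,85],[-114,0,-93,0,85],[-153,0,-125,0,85],[-191,0,-156,0,85]]' 60; $J '[[-38,0,-31,0,85],[-76,0,-62,0,85],[-114,0,-93,0,85],[-153,0,-125,0,85],[-191,0,-156,0,85]]'; $J '[[-35,0,-28,0.15,85],[-70,0,-57,0.3,85],[-70,0,-57,0.45,85],[-70,0,-57,0.6,85],[-70,0,-57,0.75,85]]'
python3 - <<'E'
from h import *
s=ctrl.get_state();print(s["t"],s["eef_pos"],s["joints"].round(2));print(R.from_rotvec(s["tcp_rot"]).as_matrix().round(3))
d=snap("wrist");cv2.imwrite("pics/w1.png",d["img"]);print(d["f"],d["M"].round(3).tolist())
E
```

```text
t: 0.6
eef_pos: [0.3237, 0.3901, 0.2309]
tcp_rot: [-1.365, -0.926, 0.927]
force: [1.2, -0.1, -0.2]
width: 0.085
t: 1.1
eef_pos: [0.3981, 0.1551, 0.2312]
tcp_rot: [-1.364, -0.927, 0.927]
force: [1.1, 0.4, 0.8]
width: 0.085
t: 1.6
eef_pos: [0.425, 0.0706, 0.231]
tcp_rot: [-1.544, -0.341, 0.342]
force: [-0.1, 0.6, 0.0]
width: 0.0853
1.6 [0.4249706  0.07059699 0.23103265] [-0.57  0.06  0.32  2.09 -0.02  1.    0.2 ]
[[ 0.907 -0.001 -0.422]
 [ 0.422 -0.     0.907]
 [-0.001 -1.     0.   ]]
352.0403806325016 [[0.907, 0.4, 0.133, 0.39], [0.422, -0.86, -0.287, 0.145], [-0.0, 0.316, -0.949, 0.374], [0.0, 0.0, 0.0, 1.0]]
```

View pics/w1.png

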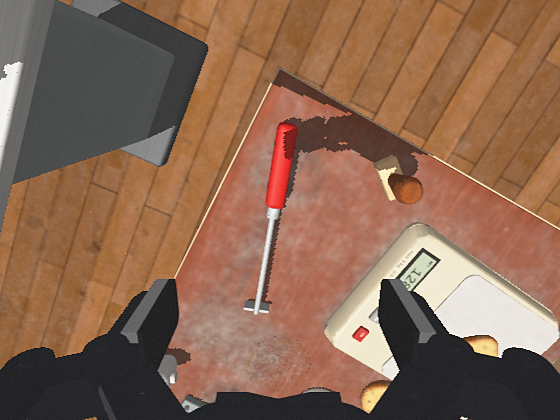

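```bash
cat >> h.py <<'E'
def hook(d):
    hsv=cv2.cvtColor(d["img"],cv2.COLOR_BGR2HSV);H,S,V=[hsv[...,i].astype(int) for i in range(3)];P=cloud(d)
    m=((H<5)|(H>175))&(S>200)&(V>110)&(P[...,2]>.028)&(P[...,2]<.12)
    n,l,st,c=cv2.connectedComponentsWithStats(m.astype(np.uint8));m=l==1+np.argmax(st[1:,4])
    p=P[m];print("handle px",m.sum(),"z",np.median(p[:,2]).round(4))
    c,wh,a=cv2.minAreaRect(p[:,:2].astype(np.float32)*1000);b=cv2.boxPoints((c,wh,a));return c,wh,b,P
E
python3 - <<'E'
from h import *
d=snap("wrist");c,wh,b,P=hook(d);print(c,wh,b.round(1).tolist())
print("foot bar ends",[plane(d,u,v,.016).round(4) for u,v in((246,306),(270,308))],"P",P[307,258])
print("proj of grip",proj(d,[.425,.0695,.03]),"stamp",P[190,393],P[188,406])
E
```

```text
handle px 599 z 0.0328
(421.2502746582031, 84.52276611328125) (18.825885772705078, 83.04386901855469) [[401.0, 122.0], [423.3999938964844, 42.0], [441.5, 47.099998474121094], [419.1000061035156, 127.0]]
foot bar ends [array([ 0.4553, -0.085 ,  0.016 ]), array([ 0.4821, -0.0756,  0.016 ])] P [ 0.46593678 -0.07231399  0.0286266 ]
proj of grip [277.51691677 182.0947385 ] stamp [0.51961606 0.11442247 0.06494277] [0.52458472 0.1218107  0.07551196]
```

```bash
J="python3 -m jog"; $J '[[0,40,0,0.08,60],[0,80,0,0.155,60],[0,120,0,0.155,60],[0,150,0,0.155,60],[0,180,0,0.155,60]]' 60; $J '[[0,15,0,0,60],[0,30,0,0,60],[0,44,0,0,60],[0,44,0,0,60],[0,44,0,0,60]]'; $J '[[0,0,0,0,10],[0,0,0,0,10],[0,0,0,0,10],[0,0,0,0,10],[0,0,0,0,10]]'
```

```text
t: 2.2
eef_pos: [0.4248, 0.0713, 0.0499]
tcp_rot: [-1.559, -0.229, 0.23]
force: [-0.1, 0.4, 0.6]
width: 0.06
t: 2.7
eef_pos: [0.4252, 0.0712, 0.0073]
tcp_rot: [-1.559, -0.227, 0.228]
force: [0.0, 0.1, -0.8]
width: 0.0602
t: 3.2
eef_pos: [0.4258, 0.0714, 0.0081]
tcp_rot: [-1.558, -0.227, 0.225]
force: [-0.6, -0.4, 6.3]
width: 0.0193
```

```bash
J="python3 -m jog"; $J '[[0,-20,0,0,10],[0,-40,0,0,10],[0,-60,0,0,10],[10,-80,-40,0,10],[18,-80,-80,0,10]]'; $J '[[9,0,-40,0.1,10],[18,0,-80,0.2,10],[27,0,-120,0.3,10],[27,0,-156,0.43,10],[27,0,-156,0.43,10]]'
python3 - <<'E'
from h import *
s=ctrl.get_state();print(s["t"],s["eef_pos"],s["joints"].round(2),s["force"],s["moment"]);print(R.from_rotvec(s["tcp_rot"]).as_matrix().round(3))
d=snap("wrist");cv2.imwrite("pics/w2.png",d["img"]);import pickle;pickle.dump(d,open("w2.pkl","wb"))
d=snap("top");pickle.dump(d,open("top2.pkl","wb"));c=cv2.resize(d["img"][185:285,225:435],None,fx=3.8,fy=3.8,interpolation=cv2.INTER_CUBIC);cv2.imwrite("pics/top2.png",c)
E
```

```text
t: 3.7
eef_pos: [0.4675, 0.0003, 0.09]
tcp_rot: [-1.558, -0.234, 0.225]
force: [0.7, 0.4, -0.2]
width: 0.0191
t: 4.2
eef_pos: [0.5363, -0.1485, 0.0879]
tcp_rot: [-1.572, 0.116, -0.121]
force: [-0.3, -0.1, -1.9]
width: 0.019
4.2 [ 0.5362775  -0.1485488   0.08788661] [-0.16  0.47  0.45  1.98 -0.29  0.75  0.32] [-0.26693424 -0.12873701 -1.89389302] [0.00992338 0.04455755 0.01926592]
[[ 0.989  0.002  0.15 ]
 [-0.15  -0.005  0.989]
 [ 0.003 -1.    -0.004]]
```

View pics/w2.png

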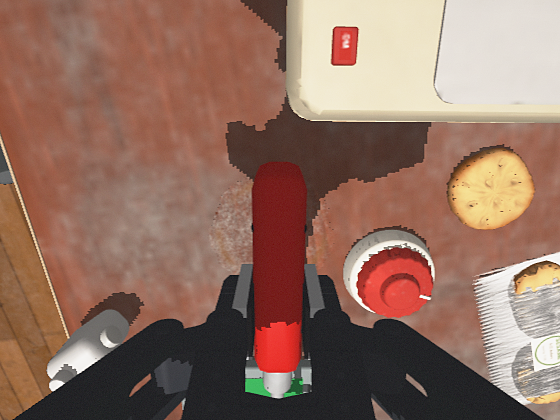

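```bash
python3 - <<'E'
from h import *
import pickle
d=pickle.load(open("top0.pkl","rb"));im=d["img"]
print("top biscuit px hsv",cv2.cvtColor(im,cv2.COLOR_BGR2HSV)[240:252:3,350:372:3].tolist())
th=.156;O=np.array([.4995,-.362]);X=np.array([-np.sin(th),-np.cos(th)]);Y=np.array([np.cos(th),-np.sin(th)])
b=plane(d,295+335/5,195+254/5,.021)[:2]-O;print("biscuit lane",b@X,b@Y)
d=pickle.load(open("top2.pkl","rb"));P=cloud(d)
m=(P[...,2]>.075)&(P[...,2]<.13)
Q=(P[...,:2]-O);lx=Q@X;ly=Q@Y
r=m&(lx>-170)&(lx>-.165)&(lx<-.02)&(abs(ly)<.03)
for a in np.arange(-.16,-.02,.02):
    k=r&(lx>a)&(lx<a+.02)
    if k.sum(): print(round(a,3),k.sum(),ly[k].mean().round(4),P[k][:,2].mean().round(4),lx[k].max().round(4))
s0=snap("side");cv2.imwrite("pics/s2.png",np.vstack([cv2.resize(s0["img"][130:240,250:370],None,fx=5,fy=5,interpolation=cv2.INTER_CUBIC)]))
E
```

```text
top biscuit px hsv [[[23, 13, 76], [21, 170, 219], [22, 64, 187], [27, 32, 170], [27, 31, 164], [30, 10, 161], [45, 10, 157], [68, 7, 147]], [[16, 68, 83], [24, 164, 242], [23, 46, 177], [25, 34, 174], [23, 34, 171], [23, 25, 124], [45, 8, 123], [36, 9, 148]], [[17, 59, 82], [25, 158, 243], [23, 37, 172], [25, 34, 173], [22, 33, 171], [25, 33, 170], [23, 33, 164], [66, 10, 134]], [[20, 90, 108], [24, 156, 241], [23, 33, 172], [24, 32, 170], [22, 33, 172], [24, 30, 170], [23, 27, 168], [77, 12, 155]]]
biscuit lane 0.03562607977378327 -0.0011009494924497905
-0.16 20 0.0004 0.107 -0.1413
-0.14 21 0.0004 0.1073 -0.1204
-0.12 22 0.0005 0.1064 -0.1004
-0.1 20 0.0005 0.1068 -0.081
-0.08 22 0.0005 0.1068 -0.0619
-0.06 35 0.0002 0.0954 -0.0539
```

View pics/top2.png

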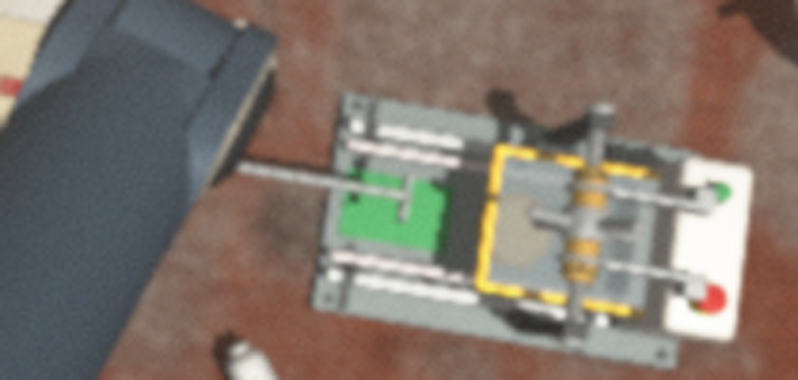

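View pics/s2.png

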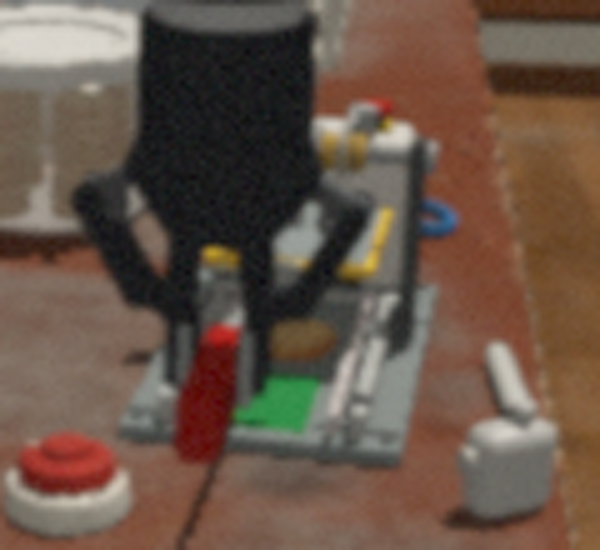

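```bash
J="python3 -m jog"; $J '[[0,20,0,0,10],[0,40,0,0,10],[0,47,0,0,10],[0,47,0,0,10],[0,47,0,0,10]]'; $J '[[0,0,-25,0,10],[0,0,-50,0,10],[0,0,-70,0,10],[0,0,-90,0,10],[0,0,-90,0,10]]'; python3 - <<'E'
from h import *
import pickle
s=ctrl.get_state();print(s["t"],s["eef_pos"],s["force"])
th=.156;O=np.array([.4995,-.362]);X=np.array([-np.sin(th),-np.cos(th)]);Y=np.array([np.cos(th),-np.sin(th)])
print("tcp lane",(s["eef_pos"][:2]-O)@X,(s["eef_pos"][:2]-O)@Y)
E
```

```text
t: 4.85
eef_pos: [0.5357, -0.1417, 0.0408]
tcp_rot: [-1.568, 0.11, -0.111]
force: [-0.2, -0.8, -1.0]
width: 0.0189
t: 5.35
eef_pos: [0.5225, -0.2352, 0.0417]
tcp_rot: [-1.57, 0.113, -0.117]
force: [-0.1, 0.1, -1.8]
width: 0.019
5.35 [ 0.5224861  -0.23517281  0.04173024] [-0.05728172  0.14026879 -1.7553028 ]
tcp lane -0.12885838446168524 0.0030020783389791694
```

```bash
J="python3 -m jog"; $J '[[0,0,-20,0,10],[0,0,-40,0,10],[0,0,-40,0,10],[0,10,-40,0,10],[0,20,-40,0,10]]'; python3 - <<'E'
from h import *
d=snap("top");c=cv2.resize(d["img"][185:285,265:435],None,fx=4.5,fy=4.5,interpolation=cv2.INTER_CUBIC);cv2.imwrite("pics/top3.png",c)
s=ctrl.get_state();print(s["t"],s["eef_pos"],s["force"])
E
```

```text
t: 5.85
eef_pos: [0.5177, -0.2689, 0.0197]
tcp_rot: [-1.567, 0.109, -0.11]
force: [0.3, -0.4, -1.4]
width: 0.0189
5.9 [ 0.51718027 -0.26866571  0.01825759] [-0.03755882 -0.77826223 -2.47700068]
```

View pics/top3.png

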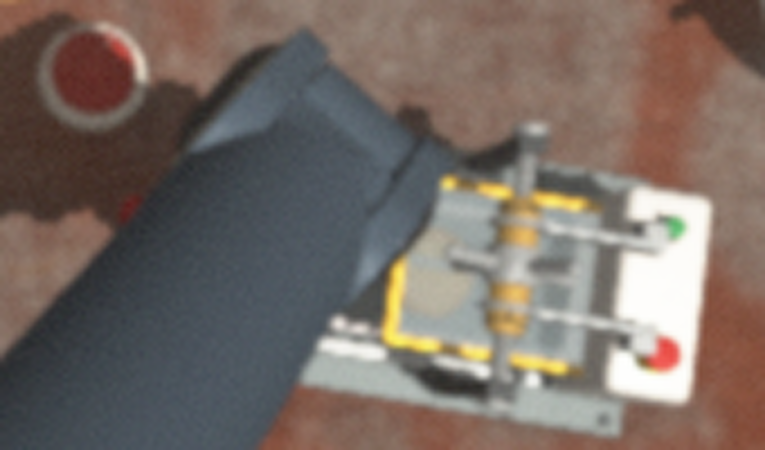

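```bash
J="python3 -m jog"; $J '[[0,-2,0,0,10],[0,-2,5,0,10],[0,-2,12,0,10],[0,-2,20,0,10],[0,-2,28,0,10]]';$J '[[0,0,8,0,10],[0,0,16,0,10],[0,0,24,0,10],[0,0,32,0,10],[0,0,40,0,10]]';$J '[[0,0,5,0,10],[0,0,10,0,10],[0,0,14,0,10],[0,0,14,0,10],[0,0,14,0,10]]';  python3 - <<'E'
from h import *
d=snap("top");s=ctrl.get_state();print(s["t"],s["eef_pos"],s["force"])
c=cv2.resize(d["img"][185:285,265:435],None,fx=4.5,fy=4.5,interpolation=cv2.INTER_CUBIC);cv2.imwrite("pics/top4.png",c)
d=snap("side");import pickle;pickle.dump(d,open("side4.pkl","wb"));c2=cv2.resize(d["img"][130:240,250:370],None,fx=4,fy=4,interpolation=cv2.INTER_CUBIC)
b=np.zeros((600,800,3),np.uint8);c=cv2.resize(c,(400,236));b[:236,:400]=c;b[:440,400:800]=c2[:,:400];cv2.imwrite("pics/b4.png",b)
E
```

```text
t: 6.4
eef_pos: [0.5212, -0.2421, 0.0223]
tcp_rot: [-1.568, 0.111, -0.111]
force: [-0.7, -0.5, -1.5]
width: 0.0195
t: 6.9
eef_pos: [0.5267, -0.203, 0.0223]
tcp_rot: [-1.568, 0.111, -0.111]
force: [0.5, -0.7, -0.6]
width: 0.0195
t: 7.4
eef_pos: [0.5286, -0.1899, 0.0223]
tcp_rot: [-1.568, 0.112, -0.112]
force: [0.1, 0.2, -1.6]
width: 0.0189
7.45 [ 0.52852987 -0.19009857  0.02227072] [-0.61276032 -0.25498052 -1.00361221]
```

View pics/b4.png

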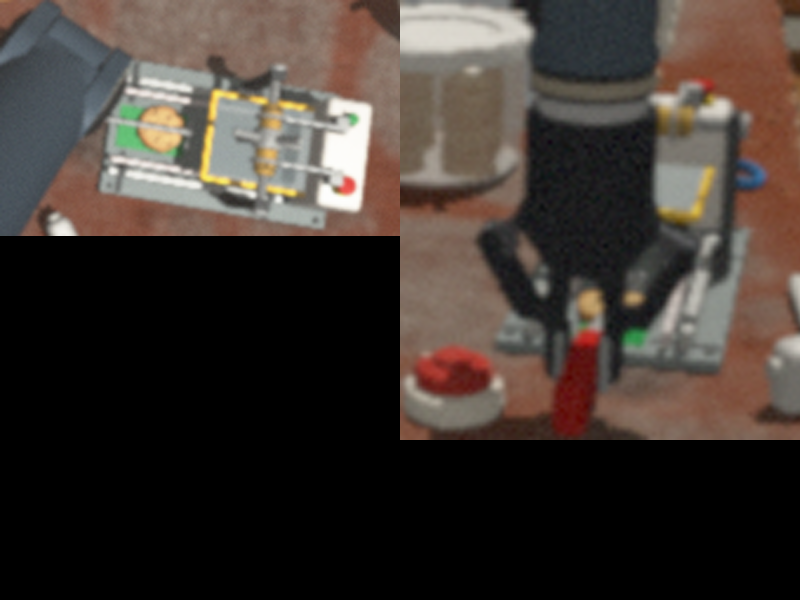

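```bash
cat >> h.py <<'E'
th=.156;O=np.array([.4995,-.362]);X=np.array([-np.sin(th),-np.cos(th)]);Y=np.array([np.cos(th),-np.sin(th)])
def lane(p): q=np.asarray(p)[...,:2]-O; return np.stack([q@X,q@Y],-1)
def biscuit(d):
    hsv=cv2.cvtColor(d["img"],cv2.COLOR_BGR2HSV);H,S,V=[hsv[...,i].astype(int) for i in range(3)]
    v,u=np.mgrid[0:420,0:560];r=np.stack([(u-d["cx"])/d["f"],(v-d["cy"])/d["f"],np.ones_like(u,float)],-1)@d["M"][:3,:3].T;o=d["M"][:3,3]
    for nm,m,h in(("biscuit",(H>8)&(H<25)&(S>80)&(V>140),.021),("green",(H>40)&(H<85)&(S>100),.01)):
        L=lane(o+r*((h-o[2])/r[...,2])[...,None]);m=m&(abs(L[...,1])<.035)&(L[...,0]>-.095)&(L[...,0]<-.004)
        q=L[m]*1000;print(nm,m.sum(),"min",np.percentile(q,1,0).round(1),"max",np.percentile(q,99,0).round(1),"mid",((q.min(0)+q.max(0))/2).round(1))
E
python3 - <<'E'
from h import *
d=snap("top");biscuit(d);print(lane(ctrl.get_state()["eef_pos"]))
E
```

```text
biscuit 236 min [-63.  -19.2] max [-18.5  26.8] mid [-40.9   3.8]
green 98 min [-84.  -20.4] max [-19.7  20.8] mid [-50.8   0.4]
[-0.17420969  0.00192722]
```

```bash
J="python3 -m jog"; $J '[[0,0,3,0,10],[0,0,6,0,10],[0,0,6,0,10],[0,0,0,0,10],[0,-20,0,0,10]]';$J '[[0,-20,0,0,10],[0,-40,0,0,10],[0,-60,0,0,10],[0,-60,0,0,10],[0,-60,0,0,10]]'; python3 - <<'E'
from h import *
d=snap("top");biscuit(d);s=ctrl.get_state();print(s["eef_pos"]);
A=R.from_rotvec(s["tcp_rot"]).as_matrix();print(A.round(3).tolist(),to_tool([.4255,.0714,.1]))
E
```

```text
t: 8.05
eef_pos: [0.5265, -0.1903, 0.0406]
tcp_rot: [-1.568, 0.116, -0.108]
force: [-1.3, -0.8, -0.8]
width: 0.0192
t: 8.55
eef_pos: [0.5285, -0.19, 0.1022]
tcp_rot: [-1.568, 0.111, -0.112]
force: [-0.5, 0.4, -1.8]
width: 0.0188
biscuit 207 min [-69.1 -19.7] max [-22.2  27.7] mid [-45.1   4.2]
green 78 min [-84.1 -20.4] max [-17.    6.5] mid [-50.5  -6.3]
[ 0.52796703 -0.18975578  0.10151757]
[[0.99, -0.001, 0.142], [-0.142, 0.0, 0.99], [-0.001, -1.0, 0.0]] [-138.43621631    1.75916189  244.0009365 ]
```

```bash
J="python3 -m jog"; $J '[[-20,0,36,-0.08,10],[-41,0,72,-0.16,10],[-61,0,108,-0.24,10],[-82,0,144,-0.32,10],[-102,0,180,-0.4,10]]'; python3 - <<'E'
from h import *
s=ctrl.get_state();print(s["eef_pos"],R.from_rotvec(s["tcp_rot"]).as_matrix().round(3).tolist(),to_tool([.4255,.0714,.1]))
E
```

```text
t: 9.1
eef_pos: [0.4513, 0.0041, 0.1012]
tcp_rot: [-1.561, -0.203, 0.207]
force: [0.6, 0.3, -1.4]
width: 0.019
[0.4513455  0.00405309 0.10119723] [[0.966, -0.002, -0.258], [0.258, -0.0, 0.966], [-0.002, -1.0, 0.0]] [-7.59233313  1.23803345 71.73460729]
```

```bash
J="python3 -m jog"; $J '[[-3,0,30,0,10],[-7,0,60,0,10],[-7,20,70,0,10],[-7,50,70,0,10],[-7,80,70,0,10]]'; $J '[[0,5,0,0,10],[0,9,0,0,10],[0,12,0,0,10],[0,13,0,0,10],[0,13,0,0,10]]'
```

```text
t: 9.6
eef_pos: [0.4279, 0.0693, 0.0209]
tcp_rot: [-1.561, -0.204, 0.204]
force: [0.1, 1.3, -0.9]
width: 0.0194
t: 10.1
eef_pos: [0.429, 0.0688, 0.0099]
tcp_rot: [-1.561, -0.204, 0.201]
force: [0.1, 0.4, -0.6]
width: 0.0193
```

```bash
J="python3 -m jog"; $J '[[0,0.5,0,0,10],[0,1,0,0,10],[0,1.5,0,0,10],[0,2,0,0,10],[0,2,0,0,10]]'; $J '[[0,0,0,0,50],[0,0,0,0,50],[0,0,0,0,50],[0,0,0,0,50],[0,0,0,0,50]]'; $J '[[0,-20,0,0,50],[0,-60,0,0,50],[0,-110,0,0,50],[0,-160,0,0,30],[0,-210,0,0,0]]'; python3 - <<'E'
from h import *
d=snap("wrist");c,wh,b,P=hook(d);print(c,wh);d=snap("top");P=cloud(d);biscuit(d)
L=lane(P)*1000;
# bars: depth points near sleeve slot
m=(abs(L[...,1])<8)&(L[...,0]>-5)&(L[...,0]<105)&(P[...,2]>.1)
for a,z in sorted(zip(L[m][:,0].round(1),(P[m][:,2]*1000).round(1))): print((float(a),float(z)),end=" ")
s=ctrl.get_state();print("\n",s["eef_pos"],to_tool([.49,-.30,.23]))
E
```

```text
t: 10.6
eef_pos: [0.4287, 0.0688, 0.0081]
tcp_rot: [-1.561, -0.203, 0.202]
force: [-2.5, -0.4, 9.9]
width: 0.0188
t: 11.1
eef_pos: [0.4284, 0.0687, 0.0072]
tcp_rot: [-1.561, -0.202, 0.203]
force: [0.8, -0.1, 0.1]
width: 0.05
t: 11.6
eef_pos: [0.4279, 0.0684, 0.2192]
tcp_rot: [-1.561, -0.202, 0.202]
force: [1.4, 1.5, -0.6]
width: 0.0218
handle px 781 z 0.033
(425.1723327636719, 81.97691345214844) (18.738975524902344, 83.30772399902344)
biscuit 293 min [-69.1 -19.1] max [-22.9  27.3] mid [-46.    3.8]
green 100 min [-84. -20.] max [-17.9  19.9] mid [-50.9  -0. ]
(9.4, 144.9) (9.6, 145.5) (10.0, 145.2) (10.3, 150.5) (11.6, 146.5) (11.9, 146.4) (12.8, 149.4) (13.6, 147.5) (14.7, 144.3) (15.9, 146.0) (16.4, 145.2) (17.0, 143.8) (18.0, 141.3) (18.3, 146.3) (18.6, 144.2) (19.1, 144.4) (19.7, 143.3) (21.0, 144.6) (21.2, 145.1) (22.1, 139.2) (22.9, 139.7) (23.4, 144.1) (24.6, 140.7) (24.8, 140.9) (26.5, 140.6) (26.5, 141.8) (27.4, 139.5) (29.2, 140.2) (29.4, 140.7) (29.7, 136.9) (30.8, 136.5) (31.7, 138.1) (32.5, 136.3) (32.8, 136.0) (34.0, 105.7) (34.0, 132.7) (34.6, 137.0) (34.7, 131.2) (34
[... 1295 characters left out ...]
.2) (60.8, 144.2) (61.0, 148.2) (61.8, 155.2) (62.0, 152.4) (62.2, 132.7) (62.3, 146.9) (62.4, 152.3) (62.7, 132.0) (62.9, 158.8) (63.4, 150.8) (63.5, 162.3) (63.6, 154.6) (63.7, 155.4) (64.2, 155.5) (64.3, 160.8) (64.6, 160.6) (65.2, 164.1) (65.7, 164.4) (66.1, 156.5) (66.1, 161.9) (66.1, 163.8) (67.5, 164.8) (68.0, 164.1) (68.3, 161.2) (69.0, 117.3) (69.0, 161.6) (69.8, 165.1) (70.2, 162.9) (70.3, 164.4) (70.6, 160.7) (72.3, 114.1) (72.7, 163.0) (72.8, 161.8) (75.0, 112.9) (77.9, 110.8) (78.5, 109.8) (79.4, 113.6) (80.7, 110.2) (82.9, 110.7) (83.5, 107.9) (84.2, 113.2) (85.6, 109.5) (87.7, 109.4) (89.9, 103.1) 
 [0.43257419 0.06953454 0.22358084] [ -38.64792545   -7.69937782 -371.94322485]
```

```bash
J="python3 -m jog"; $J '[[-6,-2,-46,0,0],[-12,-4,-92,0,0],[-18,-6,-138,0,0],[-24,-6,-184,0,0],[-30,-6,-230,0,0]]'; $J '[[-6,0,-46,0.08,0],[-12,0,-92,0.16,0],[-18,0,-138,0.24,0],[-24,0,-184,0.32,0],[-29,0,-230,0.417,0]]'; python3 - <<'E'
from h import *
ctrl.snapshot("wrist")
s=ctrl.get_state();print(s["eef_pos"],s["width"],lane(s["eef_pos"])*1000,R.from_rotvec(s["tcp_rot"]).as_matrix().round(3).tolist(),to_tool([.4954,-.4008,.2]))
E
```

```text
t: 12.2
eef_pos: [0.4577, -0.1629, 0.2229]
tcp_rot: [-1.561, -0.203, 0.203]
force: [0.2, 0.7, 0.0]
width: 0.0
t: 12.7
eef_pos: [0.4885, -0.3926, 0.2223]
tcp_rot: [-1.566, 0.129, -0.127]
force: [-0.1, -0.8, 0.4]
width: 0.0002
[ 0.48729928 -0.40121873  0.22249246] -0.00039860113238776205 [40.63808981 -5.9592236 ] [[0.985, -0.002, 0.172], [-0.172, -0.009, 0.985], [-0.0, -1.0, -0.009]] [ 7.90957359 22.47458474  2.00979915]
```

```bash
J="python3 -m jog"; $J '[[4,20,0,-0.016,0],[8,40,1,-0.016,0],[8,60,1,-0.016,0],[8,70,1,-0.016,0],[8,78,1,-0.016,0]]'; $J '[[0,2,0,0,0],[0,2,0,0,0],[0,2,0,0,0],[0,2,0,0,0],[0,2,0,0,0]]';  python3 - <<'E'
from h import *
d=snap("side");c2=cv2.resize(d["img"][130:220,260:350],None,fx=6,fy=6,interpolation=cv2.INTER_CUBIC);cv2.imwrite("pics/s5.png",c2)
s=ctrl.get_state();print(s["eef_pos"],s["force"],lane(s["eef_pos"])*1000,R.from_rotvec(s["tcp_rot"]).as_matrix().round(3).tolist())
E
```

```text
t: 13.25
eef_pos: [0.4964, -0.3909, 0.1441]
tcp_rot: [-1.567, 0.113, -0.111]
force: [-0.0, 0.2, -0.3]
width: 0.0003
t: 13.75
eef_pos: [0.497, -0.3915, 0.1437]
tcp_rot: [-1.568, 0.112, -0.113]
force: [1.3, -0.7, -0.0]
width: 0.0002
[ 0.49701642 -0.39149525  0.14365284] [0.0381367  0.26560367 0.35485251] [29.52294655  2.12919554] [[0.99, 0.001, 0.142], [-0.142, -0.0, 0.99], [0.001, -1.0, -0.0]]
```

View pics/s5.png

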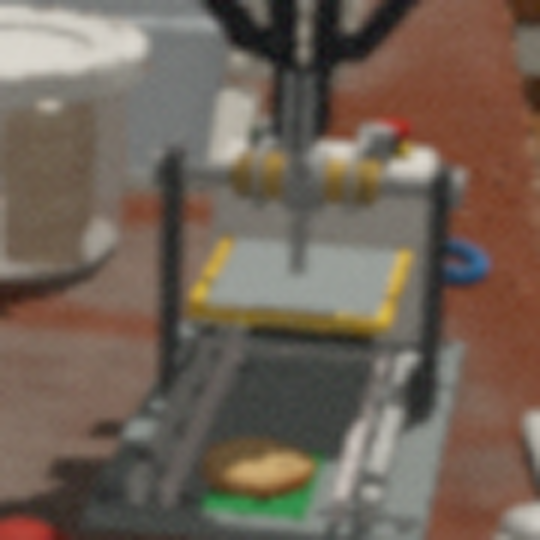

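```bash
J="python3 -m jog"; $J '[[0,2,-6,0,0],[0,2,-12,0,0],[0,2,-18,0,0],[0,2,-24,0,0],[0,2,-29,0,0]]'; $J '[[0,0,0,0,0],[0,0,0,0,0],[0,0,0,0,0],[0,0,0,0,0],[0,0,0,0,0]]';  cat >> h.py <<'E'
def bars(d):
    P=cloud(d);L=lane(P)*1000;z=P[...,2]*1000-124;x=L[...,0]-50
    r=np.hypot(x,z);m=(abs(L[...,1])<7)&(r>20)&(r<50)&(z>-15)&(z<46)
    a=np.arctan2(x[m],z[m]);
    h,e=np.histogram(np.degrees(a),np.arange(-100,101,10));print("bar angle hist",[(int(k),int(v)) for k,v in zip(e+5,h) if v>1])
    # each bar's upper surface biased; mean of 4a
    print("phase deg",round(np.degrees(np.angle(np.exp(4j*a).mean()))/4,1))
def st():
    s=ctrl.get_state();print(round(s["t"],2),"lane",(lane(s["eef_pos"])*1000).round(1),"z",round(s["eef_pos"][2]*1000,1),"F",s["force"].round(1))
E
python3 - <<'E'
from h import *
st();d=snap("top");bars(d)
E
```

```text
t: 14.3
eef_pos: [0.4932, -0.4192, 0.1409]
tcp_rot: [-1.565, 0.112, -0.111]
force: [0.7, 4.6, 0.6]
width: -0.0
t: 14.8
eef_pos: [0.4927, -0.4206, 0.1414]
tcp_rot: [-1.569, 0.112, -0.113]
force: [0.7, 1.0, 0.0]
width: -0.0003
14.8 lane [59.   2.4] z 141.4 F [0.7 1.  0. ]
bar angle hist [(-35, 16), (-25, 8), (-5, 18), (5, 2)]
phase deg -21.5
```

```bash
J="python3 -m jog"; $J '[[0,-40,0,0,0],[0,-40,28,0,0],[0,-40,57,0,0],[0,-20,57,0,0],[0,0,57,0,0]]'; $J '[[0,0,0,0,0],[0,0,0,0,0],[0,0,0,0,0],[0,0,0,0,0],[0,0,0,0,0]]'; 
python3 - <<'E'
from h import *
st();d=snap("top");bars(d);biscuit(d)
E
```

```text
t: 15.35
eef_pos: [0.5016, -0.3632, 0.1415]
tcp_rot: [-1.569, 0.109, -0.112]
force: [-0.9, 0.6, -0.1]
width: 0.0001
t: 15.85
eef_pos: [0.5011, -0.3642, 0.142]
tcp_rot: [-1.568, 0.112, -0.113]
force: [-0.3, -0.5, 0.5]
width: -0.0002
15.85 lane [1.9 1.9] z 142.0 F [-0.3 -0.5  0.5]
bar angle hist []
phase deg nan
biscuit 85 min [-68.4 -19.9] max [-21.5  16. ] mid [-44.5  -1.9]
green 91 min [-84.3 -20.5] max [-14.7  19. ] mid [-49.2  -0.8]h.py:44: RuntimeWarning: Mean of empty slice.
  print("phase deg",round(np.degrees(np.angle(np.exp(4j*a).mean()))/4,1))
  ret = ret.dtype.type(ret / rcount)
```

```bash
J="python3 -m jog"; $J '[[0,0,-8,0,0],[0,0,-16,0,0],[0,0,-24,0,0],[0,0,-32,0,0],[0,0,-40,0,0]]'; $J '[[0,0,-7,0,0],[0,0,-13,0,0],[0,0,-17,0,0],[0,0,-17,0,0],[0,0,-17,0,0]]'; $J '[[0,-40,0,0,0],[0,-80,0,0,0],[0,-80,40,0,0],[0,-80,80,0,0],[0,-80,100,0,0]]'
python3 - <<'E'
from h import *
ctrl.snapshot("side");ctrl.snapshot("side");st();d=snap("top");bars(d);biscuit(d)
E
```

```text
t: 16.4
eef_pos: [0.4952, -0.4035, 0.1415]
tcp_rot: [-1.566, 0.112, -0.112]
force: [-0.2, 4.6, 2.6]
width: -0.0001
t: 16.9
eef_pos: [0.4923, -0.4213, 0.1414]
tcp_rot: [-1.57, 0.113, -0.113]
force: [0.4, 0.2, 0.4]
width: 0.0
t: 17.4
eef_pos: [0.5077, -0.3189, 0.2214]
tcp_rot: [-1.568, 0.109, -0.111]
force: [0.4, -0.1, -0.5]
width: 0.0
17.5 lane [-44.4   1.8] z 221.2 F [0.2 0.1 0.2]
bar angle hist []
phase deg nan
biscuit 160 min [-69.7 -12.9] max [-34.6  27.9] mid [-51.7   6.7]
green 93 min [-84.5 -20.5] max [-61.9  20.4] mid [-73.1   0.2]h.py:44: RuntimeWarning: Mean of empty slice.
  print("phase deg",round(np.degrees(np.angle(np.exp(4j*a).mean()))/4,1))
  ret = ret.dtype.type(ret / rcount)
```

```bash
J="python3 -m jog"; $J '[[0,0,40,0,0],[0,0,80,0,0],[0,0,120,0,0],[0,0,150,0,0],[0,0,150,0,0]]'
python3 - <<'E'
from h import *
ctrl.snapshot("side");st();d=snap("top");bars(d);biscuit(d)
P=cloud(d);L=lane(P)*1000;m=(abs(L[...,1])<75)&(L[...,0]>-80)&(L[...,0]<-55)&(P[...,2]>.02)&(P[...,2]<.033)
print("rails y:",sorted(L[m][:,1].round(1).tolist()))
c=cv2.resize(d["img"][195:285,295:435],None,fx=5,fy=5,interpolation=cv2.INTER_CUBIC);cv2.imwrite("pics/top6.png",c)
E
```

```text
t: 18.05
eef_pos: [0.5295, -0.1699, 0.221]
tcp_rot: [-1.568, 0.108, -0.109]
force: [-0.2, -0.4, 0.2]
width: -0.0
18.1 lane [-191.4   -0.4] z 221.3 F [-1.1  0.3  0.2]
bar angle hist [(-35, 12), (-25, 9), (45, 17), (55, 21)]
phase deg -34.5
biscuit 294 min [-69.1 -19.1] max [-22.9  27.4] mid [-46.   4.]
green 104 min [-84.4 -20. ] max [-17.2  20.4] mid [-49.8   0.4]
rails y: [-51.1, -50.8, -50.4, -50.1, -49.9, -49.6, -49.1, -49.1, -48.9, -48.4, -48.2, -47.7, -47.3, -47.3, -47.1, -46.7, -46.5, -46.2, -46.2, -45.9, -45.7, -45.0, -45.0, -44.7, -44.4, -44.2, -44.2, -43.9, -43.6, -43.3, -41.1, -40.8, -40.5, -38.2, -37.7, -36.9, -36.8, -36.8, -36.7, -36.3, -36.1, -36.0, -35.5, -35.5, -35.0, -34.6, -34.5, -34.3, -34.1, -33.8, -33.8, -33.4, -33.3, -32.9, -32.8, -32.1, -31.6, -31.4, -31.3, -30.9, -17.4, -15.3, -12.6, -11.0, -9.7, -7.6, -4.2, -1.0, 0.4, 1.5, 2.1, 2.6, 4.3, 5.1, 5.6, 8.1, 8.4, 12.5, 13.1, 13.5, 14.1, 14.7, 15.3, 15.5, 17.8, 18.4, 21.0, 29.6, 29.8, 29.8, 29.9, 30.1, 30.7, 30.9, 31.0, 31.2, 31.3, 31.3, 31.4, 31.6, 32.2, 32.6, 33.1, 33.2, 33.2, 33.3, 33.6, 33.9, 34.1, 34.7, 34.8, 35.5, 36.6, 39.8, 40.1, 41.5, 41.5, 41.8, 42.0, 42.1, 42.5, 42.7, 42.8, 43.0, 43.3, 43.3, 44.0, 44.1, 44.3, 44.3, 44.5, 44.8, 44.8, 46.0, 46.1, 46.1, 46.8, 47.0, 47.0, 47.1, 47.2, 47.7, 48.6, 48.7, 49.0, 49.0, 49.0, 49.1, 49.8]
```

```bash
J="python3 -m jog"; $J '[[0,0,-45,0,0],[0,0,-90,0,0],[0,0,-135,0,0],[0,0,-175,0,0],[0,0,-193,0,0]]'; $J '[[0,20,0,0,0],[0,40,0,0,0],[0,60,0,0,0],[0,80,0,0,0],[0,80,0,0,0]]'; $J '[[0,0,-8,0,0],[0,0,-16,0,0],[0,0,-24,0,0],[0,0,-32,0,0],[0,0,-40,0,0]]'; $J '[[0,0,-7,0,0],[0,0,-13,0,0],[0,0,-17,0,0],[0,0,-17,0,0],[0,0,-17,0,0]]'; $J '[[0,-40,0,0,0],[0,-40,28,0,0],[0,-40,57,0,0],[0,-20,57,0,0],[0,0,57,0,0]]'
python3 - <<'E'
from h import *
ctrl.snapshot("side");st()
E
```

```text
t: 18.65
eef_pos: [0.4968, -0.372, 0.222]
tcp_rot: [-1.573, 0.121, -0.12]
force: [-0.0, 1.2, 1.0]
width: -0.0002
t: 19.15
eef_pos: [0.4977, -0.3656, 0.1389]
tcp_rot: [-1.567, 0.12, -0.112]
force: [-0.5, 0.2, 0.6]
width: -0.0
t: 19.65
eef_pos: [0.4954, -0.4039, 0.1421]
tcp_rot: [-1.567, 0.111, -0.113]
force: [0.4, 3.7, 2.7]
width: 0.0
t: 20.15
eef_pos: [0.4924, -0.4212, 0.1414]
tcp_rot: [-1.57, 0.113, -0.113]
force: [0.3, 1.3, 0.1]
width: -0.0003
t: 20.65
eef_pos: [0.5015, -0.364, 0.1417]
tcp_rot: [-1.571, 0.109, -0.113]
force: [-0.2, 0.3, -0.1]
width: 0.0001
20.7 lane [ 0.9 -0.1] z 137.9 F [-1.9  0.8 -1.2]
```

```bash
J="python3 -m jog"; $J '[[0,0,-8,0,0],[0,0,-16,0,0],[0,0,-24,0,0],[0,0,-30,0,0],[0,0,-35,0,0]]'; $J '[[0,0,-3,0,0],[0,0,-6,0,0],[0,0,-8,0,0],[0,0,-10,0,0],[0,0,-10,0,0]]'; $J '[[0,-40,0,0,0],[0,-80,0,0,0],[0,-80,40,0,0],[0,-80,80,0,0],[0,-80,120,0,0]]';$J '[[0,0,40,0,0],[0,0,80,0,0],[0,0,118,0,0],[0,0,118,0,0],[0,0,118,0,0]]'
cat >> h.py <<'E'
def look(name):
    st();d=snap("top");bars(d);biscuit(d);P=cloud(d);L=lane(P)*1000
    m=(abs(L[...,1])<75)&(L[...,0]>-85)&(L[...,0]<-5)&(P[...,2]>.0225)&(P[...,2]<.033)
    y=np.sort(L[m][:,1]);print("rails",y[(y<-15)&(y>-36)].round(1)[-25:].tolist(),y[(y>15)&(y<36)].round(1)[:25].tolist())
    c=cv2.resize(d["img"][205:275,300:430],None,fx=6,fy=6,interpolation=cv2.INTER_CUBIC);cv2.imwrite(f"pics/{name}.png",c)
E
python3 - <<'E'
from h import *
look("top7")
E
```

```text
t: 21.2
eef_pos: [0.496, -0.3992, 0.142]
tcp_rot: [-1.568, 0.112, -0.114]
force: [-0.1, 4.4, 3.6]
width: 0.0001
t: 21.7
eef_pos: [0.4946, -0.4079, 0.1408]
tcp_rot: [-1.567, 0.112, -0.112]
force: [1.1, 4.3, 0.5]
width: 0.0002
t: 22.2
eef_pos: [0.5111, -0.2902, 0.2214]
tcp_rot: [-1.571, 0.113, -0.115]
force: [1.8, -0.3, 0.3]
width: -0.0003
t: 22.7
eef_pos: [0.5285, -0.1731, 0.2212]
tcp_rot: [-1.57, 0.111, -0.112]
force: [-0.1, -0.4, -0.1]
width: 0.0003
22.7 lane [-191.1   -0.7] z 221.2 F [-0.1 -0.4 -0.1]
bar angle hist [(-65, 2), (-55, 24), (-45, 7), (25, 33), (35, 4)]
phase deg 31.4
biscuit 294 min [-70.5 -22.3] max [-22.9  22.7] mid [-46.7   0.4]
green 88 min [-84.3 -19.6] max [-17.3  20. ] mid [-50.7   0.2]
rails [-27.7, -27.6, -27.6, -27.4, -27.4, -27.3, -27.3, -27.1, -27.0, -27.0, -26.9, -26.9, -26.7, -26.7, -26.6, -26.5, -26.3, -26.3, -26.1, -26.1, -26.0, -25.9, -25.7, -17.1, -17.0] [17.2, 19.9, 21.0, 24.4, 24.4, 24.7, 24.7, 24.7, 24.8, 24.8, 24.8, 25.0, 25.1, 25.2, 25.2, 25.2, 25.3, 25.4, 25.5, 25.7, 25.7, 25.9, 26.0, 26.0, 26.2]
```

View pics/top7.png

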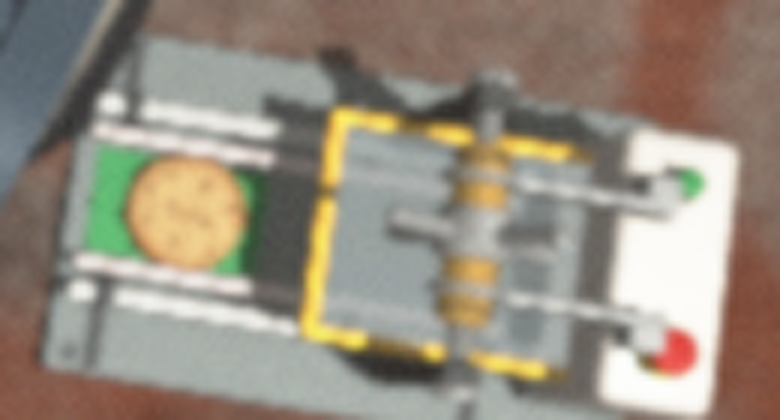

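```bash
J="python3 -m jog"; $J '[[0,0,-45,0,0],[0,0,-90,0,0],[0,0,-135,0,0],[0,0,-180,0,0],[0,0,-215,0,0]]'; $J '[[0,0,-15,0,0],[0,0,-19,0,0],[0,0,-19,0,0],[0,20,-19,0,0],[0,40,-19,0,0]]'; $J '[[0,15,0,0,0],[0,28,0,0,0],[0,36,0,0,0],[0,40,0,0,0],[0,40,0,0,0]]'; $J '[[0,0,-2,0,0],[0,0,-4,0,0],[0,0,-6,0,0],[0,0,-7.7,0,0],[0,0,-7.7,0,0]]'; python3 - <<'E'
from h import *
st()
E
```

```text
t: 23.25
eef_pos: [0.4948, -0.3913, 0.2216]
tcp_rot: [-1.571, 0.117, -0.117]
force: [0.9, 0.2, 0.2]
width: 0.0002
t: 23.75
eef_pos: [0.4966, -0.4022, 0.1812]
tcp_rot: [-1.567, 0.108, -0.111]
force: [0.3, 0.3, 0.7]
width: -0.0004
t: 24.25
eef_pos: [0.495, -0.4042, 0.141]
tcp_rot: [-1.568, 0.112, -0.112]
force: [0.6, -0.2, -0.2]
width: -0.0001
t: 24.75
eef_pos: [0.4944, -0.4108, 0.141]
tcp_rot: [-1.566, 0.112, -0.112]
force: [1.8, 5.2, -0.5]
width: 0.0001
24.75 lane [49.   2.5] z 141.0 F [ 1.8  5.2 -0.5]
```

```bash
J="python3 -m jog"; $J '[[0,0,-0.5,0,0],[0,0,-0.5,0,0],[0,0,-0.5,0,0],[0,0,-0.5,0,0],[0,0,-0.5,0,0]]'; $J '[[0,-40,0,0,0],[0,-80,0,0,0],[0,-80,40,0,0],[0,-80,80,0,0],[0,-80,120,0,0]]';$J '[[0,0,40,0,0],[0,0,80,0,0],[0,0,118,0,0],[0,0,118,0,0],[0,0,118,0,0]]'
python3 - <<'E'
from h import *
look("top8")
d=snap("side");c2=cv2.resize(d["img"][150:240,260:370],None,fx=6,fy=6,interpolation=cv2.INTER_CUBIC);cv2.imwrite("pics/s8.png",c2)
E
```

```text
t: 25.25
eef_pos: [0.494, -0.4123, 0.1413]
tcp_rot: [-1.568, 0.112, -0.112]
force: [2.1, 5.7, 0.5]
width: -0.0001
t: 25.75
eef_pos: [0.5104, -0.2955, 0.2221]
tcp_rot: [-1.572, 0.113, -0.117]
force: [0.1, 0.9, -0.5]
width: 0.0
t: 26.25
eef_pos: [0.528, -0.1782, 0.2217]
tcp_rot: [-1.571, 0.111, -0.113]
force: [-0.7, -0.5, 0.4]
width: 0.0001
26.25 lane [-186.    -0.4] z 221.7 F [-0.7 -0.5  0.4]
bar angle hist [(-55, 4), (-45, 23), (-35, 4), (25, 4), (35, 31), (45, 2)]
phase deg 39.8
biscuit 295 min [-70.5 -22.3] max [-22.9  22.7] mid [-46.7   0.4]
green 91 min [-84.1 -19.6] max [-16.9  21.1] mid [-50.4   0.6]
rails [-27.6, -27.6, -27.6, -27.4, -27.3, -27.2, -27.2, -27.2, -27.0, -27.0, -26.9, -26.8, -26.6, -26.5, -26.5, -26.3, -26.2, -26.1, -26.1, -26.0, -25.9, -25.6, -25.6, -25.5, -21.6] [22.0, 24.1, 24.2, 24.3, 24.4, 24.6, 24.6, 24.7, 24.7, 24.7, 24.8, 24.9, 25.0, 25.2, 25.2, 25.2, 25.3, 25.3, 25.4, 25.6, 25.9, 26.0, 26.0, 26.1, 26.2]
```

View pics/top8.png

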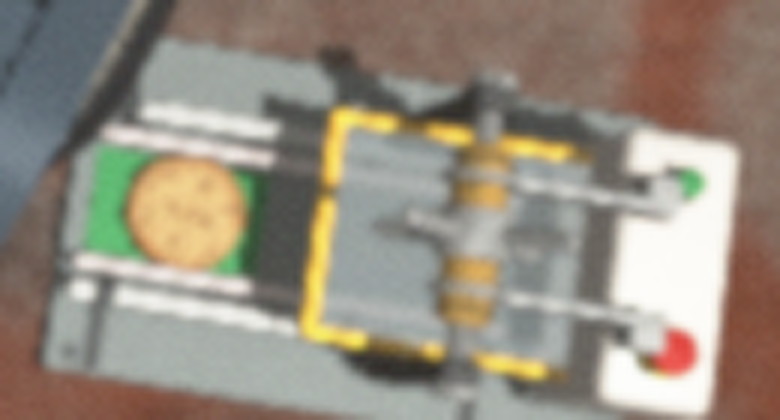

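```bash
python3 - <<'E'
from h import *
d=snap("top");P=cloud(d)
m=(P[...,0]>.43)&(P[...,0]<.49)&(P[...,1]<-.05)&(P[...,1]>-.11)&(P[...,2]>.012)
print("foot/rod end pts",m.sum(),"z max",(P[m][:,2].max() if m.any() else None), "xy",P[m].mean(0).round(3) if m.any() else None)
m=(P[...,0]>.40)&(P[...,0]<.45)&(P[...,1]>.03)&(P[...,1]<.13)&(P[...,2]>.02)
print("handle top",m.sum(),np.median(P[m][:,2]) if m.any() else None)
st();print(ctrl.job_done())
E
```

```text
foot/rod end pts 564 z max 0.64119527869516 xy [ 0.446 -0.1    0.622]
handle top 293 0.03349712609075506
26.4 lane [-184.5   -0.9] z 221.7 F [ 0.6 -0.7  0.4]
the job is handed in; nothing more can be done
None
```

I drew the biscuit out with the drag hook, closed the guides on it, and handed the job in at 26.4 s of the 72 s; no verdict is reported. Three things rest on indirect evidence: the spring-back of the facings, the height of the hook's foot, and the other objects staying put.

- **Biscuit:** it lies flat on the green mark. The last top view puts its centre about 1 mm from the mark's middle along the lane and 0.4 mm across.
- **Hook:** I laid it back within about 5 mm of where it was. The handle top measures 33.5 mm above the table, as it should when standing on it.
- **Hook foot:** I could not check its height, because the arm hid it in the last top view. It should be flat, as the hook was lowered level until it pressed on the table and then released.
- **Sleeve:** four strokes on the bars with shut fingers, plus a small top-up of the last, took it from about 0.47 to about 5.41 rad. That makes the free width between the facings about 48.2 mm.
- **Facings:** for a biscuit 49 to 52 mm across, that width means roughly 0.4 to 1.9 mm of spring-back per side, within the 0.15 to 2.5 mm allowed. I could not measure the spring-back directly. The facing gap looked the same (about 50 mm) before and after the last push, which fits contact on both sides.
- **Robot:** it was about 220 mm above the table and touching nothing when I handed in.
- **Other things on the table:** I did not touch them as far as I know, but did not measure their final positions.

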